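# Dress a plate edge with a flat file in a sprung vice

## Robot

A 6-joint arm with a two-finger parallel gripper is mounted at the origin on a cart in front of the work surface, level with it; the furniture and walls round the work are solid. World frame = base frame: x ahead of the robot, y to its left, z up, the work surface at z = 0. Lengths are in m, angles in rad, forces in N, time in s.
With the tool pointing down it reaches from about 0.3 to 0.875 m from the base axis. Payload 6.4 kg.
Tool frame: the origin (TCP) lies between the finger pads; the fingertips stand 8 mm ahead of it and the grasp point (between the pads) lies 11 mm behind it (ctrl.finger_overhang is the distance from the TCP to the fingertips, in m); z points along the fingers, y is the line along which they close (so a half turn about z gives the same grasp; the last joint's range is limited). The gripper opens to 85 mm and grips with 20 to 120 N. Pads are 22 mm wide; open, the fingers measure 114 mm over their backs; the gripper's body (76 mm by 85 mm) begins 54 mm behind the grasp point. The pads swing forward as they close: fully open they stand 13 mm farther back than shut.
Start: joints at [-1.476, 0.181, 1.607, -0, 1.354, -0.206], TCP at [0.17, -0.549, 0.239] pointing down, gripper open.
Joint ranges: [-2.99, 2.99], [-0.89, 2.07], [0.3, 2.58], [-1.14, 4.28], [0, 2.63], [-3.12, 3.12]. Speed limits (rad/s): [2.57, 2.57, 3.01, 3.14, 3.14, 3.14].

## Interface

Orientations are given as a unit quaternion [w, x, y, z].
In Python, from bench import ctrl, camera gives the robot as it stands.
- The arm moves only by the shell command python3 -m pendant 'ROWS' [OPENING]. ROWS is JSON, a list of rows, each a list of 6 numbers: the shift along the world's x, y, z normalised to -1 to 1, where 1 is 200 mm, then the turn, a rotation vector about the world's x, y, z normalised to -1 to 1, where 1 is pi/2 rad. In form: [[dx, dy, dz, rx, ry, rz], ...]. A call has exactly 10 rows; each row shifts and turns the commanded pose from where the row before left it; what a row does not reach is not made up. A row lasts 1/8 s, in which the tool goes at most 62.5 mm and 10.7 degrees, less where a joint would pass 70% of its speed; a pose out of reach is approached as far as the arm can. A call with a number of a shift or a turn outside -1 to 1 is refused whole. A call with a gripper value outside its range is refused whole. OPENING is the opening, from -1 (shut) to 1 (fully open), set as the call begins (- or left out, the last holds). The fingers move at their own pace and stop on an object; the grip force is fixed at half the most. Time passes only in rows, so rows that do not move let the fingers close, or fill a call up. It gives the time, the measured TCP pose, the force, the opening and the grip force at its end, in the units of the state.
- ctrl.get_obs(): the state, without advancing time (a new reading comes with each control period).
- camera(name): name is "scene" or "top" or "wrist"; returns a dict with "color" (400x640x3 uint8, blue, green, red), "fx", "fy", "cx", "cy" (pixels), "xyz" and "rotation" of the camera in the world; the wrist camera has in their place "hand_eye" (4x4, takes a point from camera to tool coordinates, whose origin is the TCP and whose axes are the flange's). Camera axes: x right, y down, z forward; pixel columns grow to the right and rows downward; lengths in m; the calibration is good to about 2 mm. A picture is of the moment at which its call begins: read the wrist's pose just before it. There is no depth.
- ctrl.hand_in(): hands the job in; it is judged then, once.
The state is a dict: "time_s": time; "q": joint angles; "dq": joint speeds; "joint_efforts": joint torques, N m; "eef_pos": TCP position; "eef_rot": TCP orientation; "wrist_force": force on the tool from outside, world axes, zero at the start; "torque": the same for the moment, N m; "opening": opening from 0.0 (shut) to 1.0 (fully open); "grasp_force": force on a finger pad.
Only numpy, scipy, OpenCV 4.12 (cv2) and the standard library are available. Lean on these libraries where they do the work, as an engineer would, in place of code of your own. Each camera call takes 0.05 s, during which the arm holds its last target. There are 200 camera calls.

## Task

Swing the grey hinged guard on the small vice right over to the plain side, so that it hangs clear of the plate edge. Then take the larger of the two flat files and push it across the plate edge three times, pressing lightly so that the sprung plate just sinks a little, from the thumbscrew side of the vice towards its plain side, nose first and using nearly the whole length of the file from nose to heel; lift the file clear of the edge for every return and never drag it backwards on the plate. Finally lay the file flat in its empty grey tray, and leave the smaller file and everything else on the bench as it is.

Things in the scene. Friction and masses are not known exactly. Their poses are not given: they have to be found in the camera images.
- flat_file: The larger file: flat dark steel blade 140x28x5 mm under an aluminium holder (101x22 mm, up to 15 mm over the underside), with a black upright grip fin amid its top, 60 long (x), 14 thick (y), from 15 to 55 mm over the underside. 0.14 to 0.28 kg. Origin: centre of the underside (filing face). x points to the nose, whose last 24 mm are 17 mm wide; the heel is full width. Starts on the bench, face down.
- narrow_file: The smaller file, not to be touched: 105 x 18 mm, else alike with the same fin (55 mm tall over all). Origin: centre of its underside; x points to its nose.
- jig: Small vice fixed to the bench: grey base 100 (x) x 84 (y) x 12 mm, on it a carriage 52x68 mm up to 72 mm height. Origin: centre of the base's underside. Its x axis is the forward stroke direction: the thumbscrew (dark round head at 50 mm height, 62 mm out from the centre) is on the -x side, the +x side is plain.
- plate_edge (a point): Middle of the upper edge of an aluminium plate clamped upright in the carriage, 90 mm above the bench; axes as the vice's, moves with the carriage, which also yields downwards on springs: about 0.8 N to start, 0.6 N more per mm, stop at 8 mm. The plate is 4 mm thick (x), 42 wide (y), 18 mm out of the carriage; the file crosses it along x. Two dark steel jaws flank it, 44 mm apart inside, 30 mm long along x, rising 8 mm above the edge: the file passes between them.
- carriage (a joint): Shift of the carriage along the vice's x, m: 0 at rest, spring 250 N/m both ways, stops at +-0.008. A file pressed on the edge (sunk 3 to 6 mm, some 2.5 to 4.5 N) and pushed forward carries it to plus values, 0.002 or more; one dragged backwards carries it to minus values.
- guard (a joint): Angle of the hinged grey guard, rad: 0 shut over the plate edge, growing as it swings up and over towards the vice's +x (plain) side, 2.8 hanging open (stop). It turns freely (50 g), falls shut below about 0.4 and falls open by itself beyond about 0.7. The hinge runs along the vice's y, 32 mm on the +x side of the plate, 68 mm above the bench.
- guard_rib (a point): Middle of the top of the guard's upright rib: 10 mm thick (x), 34 wide (y), 36 tall. Shut, its top is 134 mm above the bench, 14 mm to the +x side of the plate, its foot at 98 mm, level with the tops of the jaws. Pushing the upper rib forward (vice's +x) for some 60 mm tips the guard over. Hanging open, the guard reaches 90 mm out from the plate on the +x side, below 75 mm height.
- tray: Empty grey tray fixed to the bench, 170 x 60 mm outside, walls 4 mm thick and 17 mm tall, inside 162 x 52 mm, floor about 4 mm thick. Origin: centre of its underside; x along its length. The file goes in lengthwise, either way round. (Round the work: equipment 0.2 m tall and more along the back, beyond about x = 0.6, and right of the vice, y below -0.16 with x beyond 0.47; an extraction hood hangs over x 0.46, y 0.04 from 0.79 m up.)
- small_bottle: Bystander: capped bottle, 45 mm across, 82 mm tall. Origin: centre of its underside.
- beaker: Bystander: clear beaker, 52 mm across, 62 mm tall. Origin: centre of its underside.
- bottle: Bystander: capped bottle, 48 mm across, 87 mm tall. Origin: centre of its underside.
- tape_roll: Bystander: roll of tape lying flat, 72 mm across, 19 mm tall. Origin: centre of its underside.
- timer: Bystander: digital timer, 66 x 70 x 26 mm. Origin: centre of its underside.
- petri_dish: Bystander: petri dish, 91 mm across, 16 mm tall. Origin: centre of its underside.
- round_cap: Bystander: round cap, 34 mm across, 16 mm tall. Origin: centre of its underside.
- sticky_pad: Bystander: pad of sticky notes, 50 x 76 x 12 mm. Origin: centre of its underside.

How it is judged:
By the outcome, as a careful person would: the job done as asked, in the order asked, and still so for the second after the job is handed in, with the robot touching nothing.
It also fails if it takes over 72 s, if anything falls off the work surface, if the arm or the gripper's body presses on something with over 40 N, if the wrist force passes 120 N, or if a joint passes its speed limit or range.

## Working session

There is one attempt and no reset: what is moved stays moved. The work goes in short steps, Python scripts to look and compute and a shell command to move; the robot and the scene stay as the last step left them, time stands still between calls to the robot, and variables do not carry over. Pictures are saved under pics/ and viewed, at most 10 in all, crops included, and the job is handed in when it is done.

```bash
ls; mkdir -p pics; python3 - <<'E'
from bench import ctrl,camera
import cv2,pickle
d={n:camera(n) for n in("scene","top")}
pickle.dump(d,open('v0.pkl','wb'))
for n in d:
    cv2.imwrite(f'pics/{n}0.png',d[n]["color"]); c=d[n]; print(n,c["fx"],c["fy"],c["cx"],c["cy"],c["xyz"],c["rotation"])
o=ctrl.get_obs();print(o)
E
```

```text
pics
scene 410.1987655830392 410.1987655830392 320.3859243799899 201.08567042254302 [-0.29490777  0.98083134  0.75723893] [ 0.18579957 -0.32658795  0.79817388 -0.47088988]
top 403.4589694968434 403.4589694968434 311.08191468927777 200.8441835301209 [0.35072701 0.18776363 1.57165053] [ 0.03382291 -0.7049307   0.70560285 -0.06366574]
{'time_s': 0.1, 'q': array([-1.47629251e+00,  1.81444322e-01,  1.60790756e+00, -1.19880564e-06,
        1.35382075e+00, -2.06311630e-01]), 'dq': array([-0.00021176, -0.00263345, -0.0038254 ,  0.00061478, -0.00030094,
        0.00165114]), 'joint_efforts': array([ 2.30580645e-04, -4.45877588e+01, -3.52237844e+01, -3.18665607e-04,
        4.15748247e-03,  2.39872600e-05]), 'eef_pos': array([ 0.17033489, -0.5486799 ,  0.23848707]), 'eef_rot': array([-7.88785911e-04,  9.88709739e-01,  1.49841344e-01,  4.35560478e-05]), 'wrist_force': array([ 0.78633108, -0.33073467,  0.19684287]), 'torque': array([ 0.01914422,  0.04727327, -0.01067435]), 'grasp_force': 0.0, 'opening': 1.0014687787810133}
```

View pics/scene0.png

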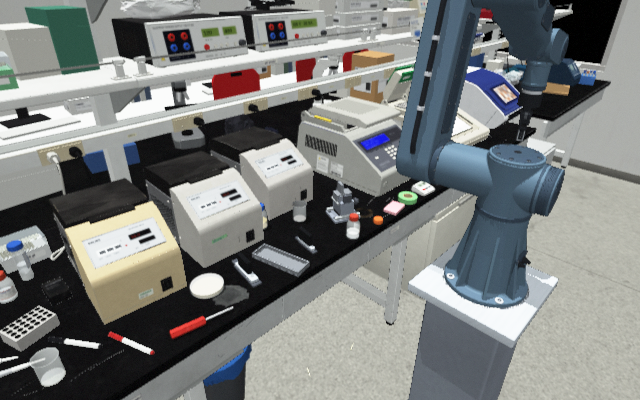

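View pics/top0.png

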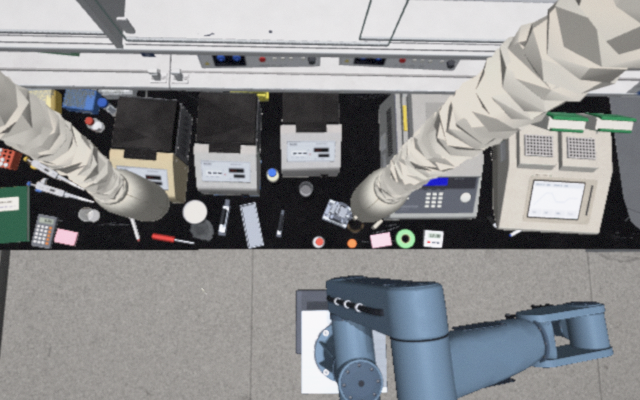

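The scene view shows the vice at (343,203), tray at (280,260), large file at (243,272) and small file at (305,244). In the top view they are at (338,212), (251,225), (224,217) and (280,222). Next I'll enlarge both.

```bash
cat > h.py <<'E'
import numpy as np,cv2,pickle
from scipy.spatial.transform import Rotation as R
def rot(q): return R.from_quat([q[1],q[2],q[3],q[0]]).as_matrix()
def pose(c,obs=None):
    if "hand_eye" in c:
        T=np.eye(4);T[:3,:3]=rot(obs["eef_rot"]);T[:3,3]=obs["eef_pos"];T=T@np.array(c["hand_eye"]);return T[:3,:3],T[:3,3]
    return rot(c["rotation"]),np.array(c["xyz"])
def ray(c,uv,obs=None):
    Rm,p=pose(c,obs);d=Rm@np.array([(uv[0]-c["cx"])/c["fx"],(uv[1]-c["cy"])/c["fy"],1]);return p,d/np.linalg.norm(d)
def onz(c,uv,z,obs=None):
    p,d=ray(c,uv,obs);return p+d*(z-p[2])/d[2]
def tri(*rs):
    A=sum(np.eye(3)-np.outer(d,d) for p,d in rs);b=sum((np.eye(3)-np.outer(d,d))@p for p,d in rs)
    x=np.linalg.solve(A,b);return x,[np.linalg.norm((np.eye(3)-np.outer(d,d))@(x-p)) for p,d in rs]
def proj(c,X,obs=None):
    Rm,p=pose(c,obs);v=Rm.T@(np.asarray(X)-p);return np.array([c["fx"]*v[0]/v[2]+c["cx"],c["fy"]*v[1]/v[2]+c["cy"]])
E
python3 - <<'E'
from h import *
d=pickle.load(open('v0.pkl','rb'))
a=d["top"]["color"][190:255,210:370]; b=d["scene"]["color"][175:300,220:380]
a=cv2.resize(a,None,fx=4.375,fy=4.375,interpolation=2);b=cv2.resize(b,None,fx=2.4,fy=2.4,interpolation=2)
b=cv2.copyMakeBorder(b,0,0,0,a.shape[1]-b.shape[1],0);cv2.imwrite('pics/c0.png',np.vstack([a,b]))
t=d["top"]
print("f",onz(t,(224,217),.05),"n",onz(t,(280,222),.05),"tray",onz(t,(251,225),.01),"vice",onz(t,(338,212),.1))
E
```

```text
f [0.50022884 0.45053005 0.05      ] n [0.48135416 0.24057308 0.05      ] tray [0.47322468 0.35341158 0.01      ] vice [0.51391518 0.02602106 0.1       ]
```

View pics/c0.png

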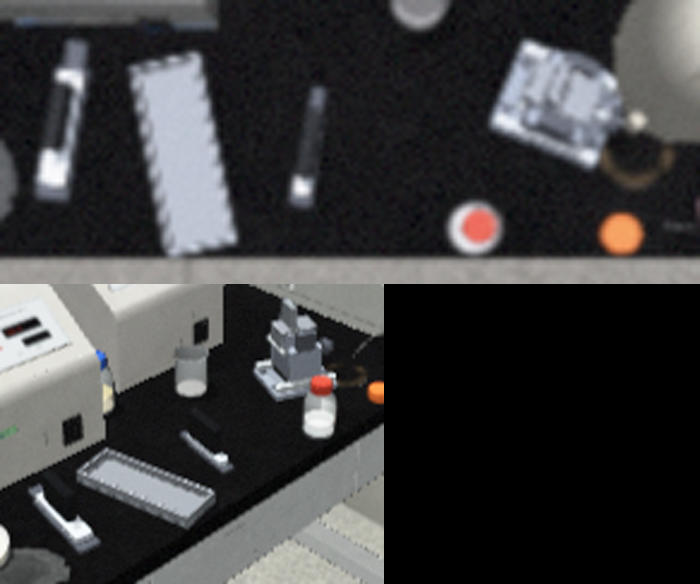

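The top crop shows the thumbscrew on the world -y side of the vice, at pixel (356,217). The large file's narrow end appears to point to +x, and the tray is empty between the two files. I'll go above the vice for a close look.

```bash
python3 -m pendant '[[0.13,0.27,0.05,0,0,0.065],[0.13,0.27,0.05,0,0,0.065],[0.13,0.27,0.05,0,0,0.065],[0.13,0.27,0.05,0,0,0.065],[0.13,0.27,0.05,0,0,0.065],[0.13,0.27,0.05,0,0,0.065],[0.13,0.27,0.05,0,0,0.065],[0.13,0.27,0.05,0,0,0.065],[0.13,0.27,0.05,0,0,0.065],[0.13,0.27,0.05,0,0,0.065]]' -1
cat > look.py <<'E'
import sys
from h import *
from bench import ctrl,camera
n=sys.argv[1];o=ctrl.get_obs();c=camera("wrist");pickle.dump((c,o),open(f'{n}.pkl','wb'));cv2.imwrite(f'pics/{n}.png',c["color"])
print(o["eef_pos"],o["eef_rot"],o["q"],o["opening"],o["time_s"],pose(c,o))
E
python3 look.py w1; python3 -c "
from h import *
c,o=pickle.load(open('w1.pkl','rb'));print(c['hand_eye'],c['fx'],c['cx'],c['cy'])"
```

```text
time_s: 1.35
eef_pos: [0.4307, -0.0072, 0.3396]
eef_rot: [0.0, 0.788, 0.615, 0.0]
wrist_force: [0.8, -0.4, -0.2]
opening: 0.002
grasp_force: 0.0
[ 0.4307238  -0.00719009  0.3395728 ] [2.34652052e-04 7.88392514e-01 6.15172485e-01 6.03936598e-05] [-2.93545612e-01 -2.29182726e-01  1.80808830e+00 -1.71959036e-04
  1.56223401e+00 -4.79573531e-02] 0.002139204693061896 1.35 (array([[ 9.69905201e-01, -2.32422558e-01, -7.25510528e-02],
       [-2.43482755e-01, -9.26116148e-01, -2.88140641e-01],
       [-2.20316650e-04,  2.97134037e-01, -9.54835753e-01]]), array([0.44964446, 0.06672684, 0.47499833]))
[[-3.68156886e-04 -9.54893206e-01 -2.96949204e-01  7.62729285e-02]
 [ 9.99999711e-01 -1.54171646e-04 -7.44030694e-04  4.42019588e-04]
 [ 6.64688707e-04 -2.96949392e-01  9.54892987e-01 -1.35440101e-01]
 [ 0.00000000e+00  0.00000000e+00  0.00000000e+00  1.00000000e+00]] 317.2566356988835 321.14959826087494 193.99322833636737
```

View pics/w1.png

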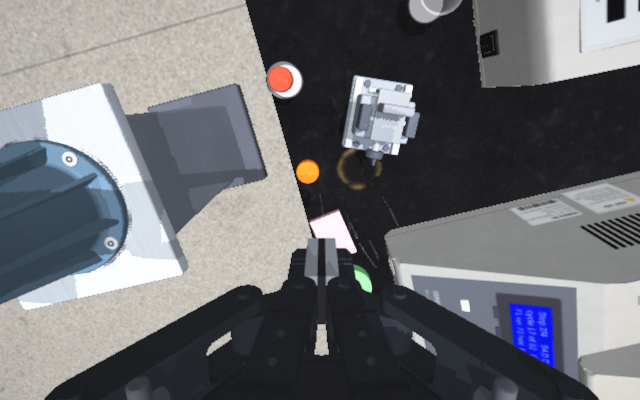

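The wrist view shows the vice at (380,115) with its thumbscrew at (373,155), the red-capped bottle at (285,80) and the beaker at (430,5). I'll crop and enlarge the vice.

```bash
python3 - <<'E'
from h import *
c,o=pickle.load(open('w1.pkl','rb'))
cv2.imwrite('pics/w1c.png',cv2.resize(c["color"][60:170,330:430],None,fx=5.45,fy=5.45,interpolation=2))
E
```

```text
(no output)
```

View pics/w1c.png

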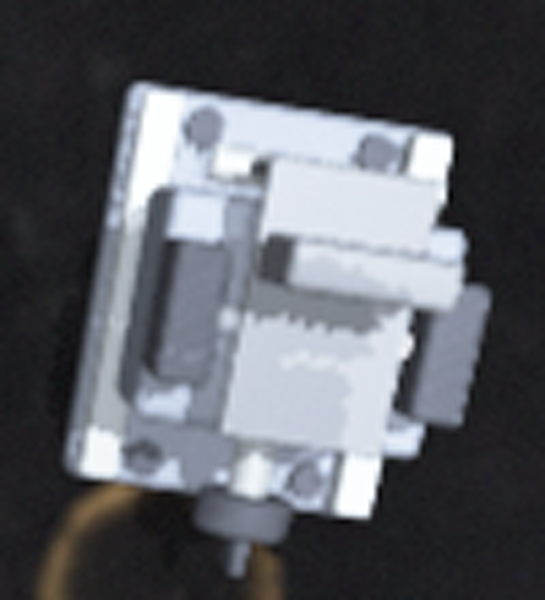

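The enlarged crop shows the base corners at (135,85), (453,135), (370,518) and (72,470), both jaws, and the rib top at about (378,272). The thumbscrew is at the bottom, at (243,515). Now I'll compute the pose.

```bash
python3 - <<'E'
from h import *
c,o=pickle.load(open('w1.pkl','rb'))
f=lambda x,y,z:onz(c,(330+x/5.45-.4,60+y/5.45-.4),z,o)
B=[f(*p,.012)for p in[(138,85),(453,135),(370,518),(72,470)]]
print(np.round(B,4)); ce=np.mean(B,0);print("centre",ce)
for i in range(4):print(np.linalg.norm(B[i]-B[(i+1)%4]))
ax=B[0]+B[1]-B[2]-B[3];yaw=np.arctan2(ax[1],ax[0]);print("yaw",np.degrees(yaw))
u=np.array([np.cos(yaw),np.sin(yaw)]);v=np.array([-u[1],u[0]])
def loc(p):d=p[:2]-ce[:2];return np.round([d@u,d@v],4)
for n,p in dict(jl=(188,312,.098),jr=(453,355,.098),rib=(378,272,.134),thumb=(243,515,.05)).items():print(n,f(*p),loc(f(*p)))
d=pickle.load(open('v0.pkl','rb'));
for k in(0.09,):
  print({n:proj(d[n],[*ce[:2],.012]) for n in d})
# thumb in top view
print("thumb top",loc(onz(d["top"],(210+638/4.375-.4,190+120/4.375-.4),.05)))
t=d["top"];
print("bottle",onz(t,(210+478/4.375,190+225/4.375),.08),"beaker",onz(t,(305.5,189),.06),"cap",onz(t,(352,243),.016))
E
```

```text
[[ 0.5008  0.0809  0.012 ]
 [ 0.5756  0.0499  0.012 ]
 [ 0.5382 -0.0415  0.012 ]
 [ 0.463  -0.0093  0.012 ]]
centre [0.51940146 0.02000696 0.012     ]
0.08100708782838276
0.09878934565942842
0.0817571481242226
0.09780476350933638
yaw 67.53159444148706
jl [0.49194938 0.0315267  0.098     ] [0.0002 0.0298]
jr [0.54507281 0.00896232 0.098     ] [-0.0004 -0.0279]
rib [0.52457555 0.03334243 0.134     ] [0.0143 0.0003]
thumb [ 0.50053881 -0.02423926  0.05      ] [-0.0481  0.0005]
{'scene': array([341.86403375, 211.98881482]), 'top': array([337.0800258 , 213.08820791])}
thumb top [-0.0682 -0.0075]
bottle [0.40693273 0.0946245  0.08      ] beaker [0.6061387  0.14441458 0.06      ] cap [ 0.40302249 -0.03583603  0.016     ]
```

The vice agrees with the given sizes: centre (0.519, 0.020), yaw 67.5°, jaws at ±29 mm, rib at +14 mm. Next, the shut fingers go down on the thumbscrew side of the rib.

```bash
python3 -m pendant '[[0.097,0,-0.1,0,0,-0.023],[0.097,0,-0.1,0,0,-0.023],[0.097,0,-0.1,0,0,-0.023],[0.097,0,-0.1,0,0,-0.023],[0,0,-0.2,0,0,0],[0,0,-0.2,0,0,0],[0,0,-0.2,0,0,0],[0,0,-0.07,0,0,0],[0,0,0,0,0,0],[0,0,0,0,0,0]]' -1
```

```text
time_s: 2.65
eef_pos: [0.5092, -0.0095, 0.127]
eef_rot: [0.001, 0.832, 0.555, 0.001]
wrist_force: [0.3, 0.0, 0.3]
opening: -0.006
grasp_force: 0.0
```

```bash
python3 -m pendant '[[0.0215,0.052,0,0,0,0],[0.0215,0.052,0,0,0,0],[0.0215,0.052,0,0,0,0],[0.0215,0.052,0,0,0,0],[0.0215,0.052,0,0,0,0],[0.0215,0.052,0,0,0,0],[0.0215,0.052,0,0,0,0],[0.0215,0.052,0,0,0,0],[0,0,0,0,0,0],[0,0,0.2,0,0,0]]' -1; python3 look.py w2
```

```text
time_s: 3.9
eef_pos: [0.5397, 0.0741, 0.1624]
eef_rot: [-0.002, 0.832, 0.555, -0.003]
wrist_force: [-0.1, -0.7, 0.5]
opening: 0.002
grasp_force: 0.0
[0.53970752 0.07414719 0.16242569] [-0.00229566  0.83163035  0.5553165  -0.00304355] [-8.13212798e-02  2.01475978e-01  1.74748348e+00 -1.94980300e-04
  1.20025555e+00  3.12049647e-01] 0.00199169622804598 3.9 (array([[ 0.92347805, -0.36376317, -0.12192063],
       [-0.38356765, -0.88204917, -0.27361492],
       [-0.00800896,  0.29944219, -0.95408083]]), array([0.57036971, 0.14443736, 0.29767082]))
```

```bash
python3 -m pendant '[[-0.044,0,0.2,0,0,0],[-0.044,0.16,0.2,0,0,-0.108],[-0.044,0.2,0.12,0,0,-0.108],[-0.044,0.2,0.1,0,0,-0.108],[-0.044,0.2,0.07,0,0,-0.108],[-0.044,0.2,0,0,0,-0.108],[-0.044,0.2,0,0,0,-0.108],[-0.044,0.2,0,0,0,-0.108],[0,0.2,0,0,0,-0.108],[0,0.1,0,0,0,0]]' 1; python3 look.py w3; python3 - <<'E'
from h import *
from bench import camera
c=pickle.load(open('w3.pkl','rb'))[0]["color"];s=camera("scene")["color"];pickle.dump(s,open('s3.pkl','wb'))
s=cv2.resize(s[160:260,280:400],None,fx=2.5,fy=2.5,interpolation=2)
s=cv2.copyMakeBorder(s,0,0,0,640-s.shape[1],0)
cv2.imwrite('pics/w3s.png',cv2.resize(np.vstack([c[:330],s]),None,fx=1,fy=1))
E
```

```text
time_s: 5.2
eef_pos: [0.4717, 0.4074, 0.3031]
eef_rot: [0.0, 0.996, -0.089, 0.0]
wrist_force: [-0.5, 0.1, -0.0]
opening: 0.999
grasp_force: 0.0
[0.47168995 0.40740728 0.30314691] [ 4.45374019e-05  9.96067898e-01 -8.85931061e-02  3.68638899e-05] [ 5.22317853e-01  2.43385347e-01  1.40404430e+00 -1.15595173e-04
  1.49415372e+00  2.27054185e+00] 0.9992493402581172 5.2 (array([[-0.176852  , -0.93944021, -0.29355656],
       [-0.98423695,  0.16849951,  0.05371727],
       [-0.00100003,  0.29842922, -0.95443124]]), array([0.5470757 , 0.39402084, 0.43859339]))
```

View pics/w3s.png

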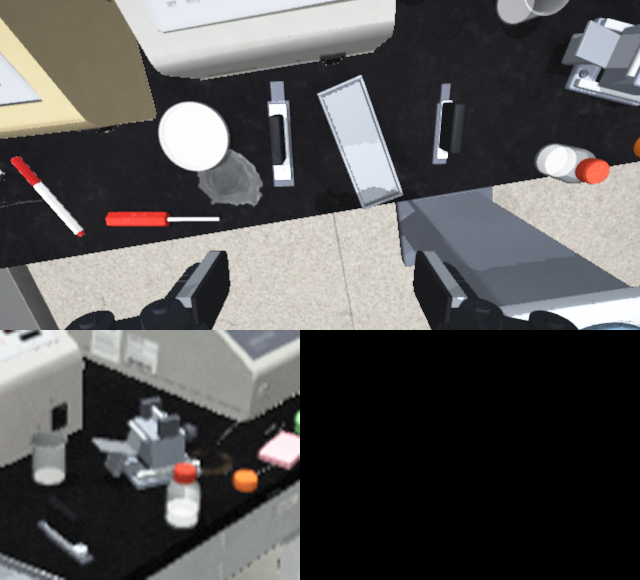

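The guard hangs open in the scene crop. In the wrist view the large file's nose is at (277,83) and its heel at (284,186). The tray corners are at (318,94), (360,77), (402,195) and (363,207).

```bash
python3 - <<'E'
from h import *
c,o=pickle.load(open('w3.pkl','rb'));d=pickle.load(open('v0.pkl','rb'))
g=cv2.cvtColor(c["color"],6)
m=((g>75)*255).astype(np.uint8)
def comp(m,pt,r):
    n,l,s,ce=cv2.connectedComponentsWithStats(m)
    x0,y0,x1,y1=r;sub=l[y0:y1,x0:x1];k=np.bincount(sub[sub>0]).argmax();return (l==k).astype(np.uint8)
f=comp(m,0,(268,80,294,188));t=comp(m,0,(330,100,390,190))
ys=np.where(f.any(1))[0];print("file rows",ys.min(),ys.max())
for y in range(ys.min(),ys.max()+1,6):
    xs=np.where(f[y])[0];print(y,xs.min(),xs.max(),end=' | ')
print()
def quad(t):
    q=cv2.boxPoints(cv2.minAreaRect(cv2.findContours(t,0,1)[0][0]));return q
q=quad(t);print("tray quad",q)
P=[onz(c,x,.017,o) for x in q];print(np.round(P,4),"centre",np.mean(P,0),[np.linalg.norm(P[i]-P[i-1]) for i in range(4)])
# top view
gt=cv2.cvtColor(d["top"]["color"],6);mt=((gt>80)*255).astype(np.uint8)
mt[:,:]*=1
tt=np.zeros_like(mt);tt[195:247,215:234]=mt[195:247,215:234];tt[200:249,238:266]|=mt[200:249,238:266]
for name,r in(("file",(217,198,232,238)),("tray",(240,203,264,247))):
    cc=comp(tt,0,r);qq=quad(cc);ctr=np.mean(qq,0);w=quad(f if name=="file" else t).mean(0);print(name,"top quad",qq.tolist(),ctr,"wrist",w,"tri",tri(ray(d["top"],ctr),ray(c,w,o)))
E
```

```text
file rows 81 186
81 271 283 | 87 270 283 | 93 271 284 | 99 271 284 | 105 267 289 | 111 268 289 | 117 283 289 | 123 284 289 | 129 284 290 | 135 284 290 | 141 285 290 | 147 285 291 | 153 286 291 | 159 285 292 | 165 272 292 | 171 273 293 | 177 273 293 | 183 274 293 | 
tray quad [[ 19.184784 353.91248 ]
 [ 38.572662  54.146484]
 [658.3878    94.23401 ]
 [639.       394.      ]]
[[ 0.2327  0.9586  0.017 ]
 [ 0.6551  0.7266  0.017 ]
 [ 0.4723 -0.026   0.017 ]
 [-0.037  -0.0599  0.017 ]] centre [0.33078557 0.3998326  0.017     ] [np.float64(1.0536291393069825), np.float64(0.48189863897668095), np.float64(0.7745575610376174), np.float64(0.5103987434099313)]
file top quad [[217.00001525878906, 234.0], [222.91893005371094, 198.48648071289062], [230.7027130126953, 199.78378295898438], [224.78379821777344, 235.29730224609375]] [223.85136 216.89189] wrist [279.78214 133.51363] tri (array([ 0.50652605,  0.46088563, -0.00925551]), [np.float64(0.000460126854431173), np.float64(0.00046012685443115126)])
tray top quad [[238.7307891845703, 204.65383911132812], [255.07693481445312, 201.38461303710938], [263.8846435546875, 245.42306518554688], [247.53848266601562, 248.69229125976562]] [251.30771 225.03845] wrist [338.78632 224.07324] tri (array([0.45269478, 0.36523016, 0.19921065]), [np.float64(0.03325765238800648), np.float64(0.033257652388006424)])
```

```bash
python3 - <<'E'
from h import *
c,o=pickle.load(open('w3.pkl','rb'));d=pickle.load(open('v0.pkl','rb'))
a=onz(c,(277,80.5),.005,o);b=onz(c,(283.7,186.5),.005,o);print(a,b,np.linalg.norm(a-b),"mid",(a+b)/2,"yaw",np.degrees(np.arctan2(*(a-b)[1::-1])))
for z in(0,.005): print("width heel",np.linalg.norm(onz(c,(273.5,177),z,o)-onz(c,(293.5,177),z,o)),"nose",np.linalg.norm(onz(c,(270.5,90),z,o)-onz(c,(284,90),z,o)))
q=[(318,94),(360,77),(402,195),(363,207)]
P=[onz(c,x,.017,o) for x in q];print(np.round(P,4),"tray",np.mean(P,0),[np.linalg.norm(P[i]-P[i-1]) for i in range(4)])
ax=P[0]+P[1]-P[2]-P[3];print(np.degrees(np.arctan2(ax[1],ax[0])))
print(tri(ray(d["top"],(251.3,225)),ray(c,proj(c,np.mean(P,0),o),o)))
E
```

```text
[0.5745053  0.44731081 0.005     ] [0.43409874 0.46885354 0.005     ] 0.14204960988794707 mid [0.50430202 0.45808217 0.005     ] yaw -8.72292729738702
width heel 0.02849901644061831 nose 0.017741053056691623
width heel 0.028174125359312997 nose 0.017538803623870183
[[0.5488 0.3982 0.017 ]
 [0.5594 0.343  0.017 ]
 [0.3961 0.3071 0.017 ]
 [0.3881 0.3631 0.017 ]] tray [0.47309566 0.35283398 0.017     ] [np.float64(0.16452663907295406), np.float64(0.05625294247856188), np.float64(0.1672510825823179), np.float64(0.056499290408987934)]
12.351019867633381
(array([0.47271564, 0.35219372, 0.01347005]), [np.float64(0.00038001934523252534), np.float64(0.0003800193452324347)])
```

The file is at (0.504, 0.458), yaw -8.7°, length 142 mm. The tray is at (0.473, 0.353), yaw 12.4°, about 166 x 56 mm, with its centre triangulating to 13 mm. All are plausible, so I'll descend and grip.

```bash
python3 -m pendant '[[0.0815,0.127,-0.1,0,0,0.008],[0.0815,0.127,-0.1,0,0,0.008],[0,0,-0.25,0,0,0],[0,0,-0.25,0,0,0],[0,0,-0.25,0,0,0],[0,0,-0.2,0,0,0],[0,0,-0.135,0,0,0],[0,0,-0.07,0,0,0],[0,0,0,0,0,0],[0,0,0,0,0,0]]' 0.2; python3 -m pendant '[[0,0,0,0,0,0],[0,0,0,0,0,0],[0,0,0,0,0,0],[0,0,0,0,0,0],[0,0,0,0,0,0],[0,0,0,0,0,0],[0,0,0,0,0,0],[0,0,0,0,0,0],[0,0,0.1,0,0,0],[0,0,0.1,0,0,0]]' -1;python3 look.py w4
```

```text
time_s: 6.55
eef_pos: [0.5058, 0.4571, 0.034]
eef_rot: [-0.001, 0.997, -0.077, 0.001]
wrist_force: [0.4, 0.9, 0.1]
opening: 0.605
grasp_force: 0.0
time_s: 7.8
eef_pos: [0.5043, 0.4567, 0.0731]
eef_rot: [0.0, 0.997, -0.077, -0.0]
wrist_force: [-0.4, -0.8, -1.8]
opening: 0.154
grasp_force: 58.6
[0.50427905 0.4566636  0.07314417] [ 2.32460655e-04  9.97010621e-01 -7.72635480e-02 -3.33203902e-04] [5.61846310e-01 5.81235045e-01 1.42745334e+00 2.69361680e-05
 1.13371646e+00 2.28731249e+00] 0.15411276022273873 7.8 (array([[-1.54428798e-01, -9.42806878e-01, -2.95409777e-01],
       [-9.88003750e-01,  1.47188666e-01,  4.67342189e-02],
       [-5.80372139e-04,  2.99083077e-01, -9.54226900e-01]]), array([0.58005402, 0.44502683, 0.20853655]))
```

```bash
python3 -m pendant '[[0,0,0.3,0,0,0],[0,-0.1,0.3,0,0,0.05],[-0.009,-0.27,0.1,0,0,0.1],[-0.009,-0.28,0.03,0,0,0.1],[-0.009,-0.28,0,0,0,0.1],[-0.009,-0.28,0,0,0,0.1],[-0.009,-0.28,0,0,0,0.1],[-0.009,-0.28,0,0,0,0.1],[-0.009,-0.28,0,0,0,0.1],[-0.009,-0.28,0,0,0,0.1]]'; python3 -m pendant '[[0,-0.2,0,0,0,0],[0,0,0,0,0,0],[0,0,0,0,0,0],[0,0,0,0,0,0],[0,0,0,0,0,0],[0,0,0,0,0,0],[0,0,0,0,0,0],[0,0,0,0,0,0],[0,0,0,0,0,0],[0,0,0,0,0,0]]';python3 look.py w5
```

```text
time_s: 9.1
eef_pos: [0.4901, -0.0107, 0.2187]
eef_rot: [0.001, 0.829, 0.559, 0.001]
wrist_force: [0.8, 0.4, -1.9]
opening: 0.152
grasp_force: 58.9
time_s: 10.35
eef_pos: [0.4902, -0.049, 0.2176]
eef_rot: [0.0, 0.831, 0.557, -0.0]
wrist_force: [0.3, 0.2, -2.4]
opening: 0.151
grasp_force: 59.0
[ 0.49018634 -0.04901564  0.2175748 ] [ 8.68084668e-07  8.30847319e-01  5.56500434e-01 -1.81350002e-07] [-3.41125602e-01  1.57342470e-02  1.83233622e+00 -1.37987228e-06
  1.29352101e+00  4.93355333e-02] 0.15113908682803529 10.35 (array([[ 9.24593460e-01, -3.63537201e-01, -1.13875536e-01],
       [-3.80954438e-01, -8.82949917e-01, -2.74359545e-01],
       [-8.06494160e-04,  2.97052432e-01, -9.54860829e-01]]), array([0.51962492, 0.02141622, 0.353015  ]))
```

View pics/w5.png

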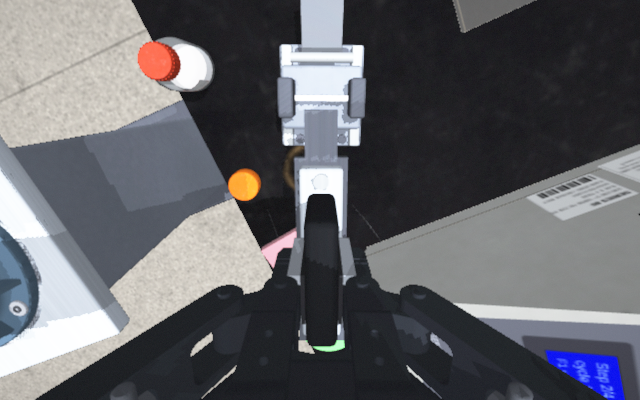

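The wrist view shows the file gripped straight. The nose tip is at (321,111), the jaws' inner faces at columns 294 and 349, the plate's edge line at row 98, and the guard hangs open at the top. I'll compute the local positions.

```bash
python3 - <<'E'
from h import *
c,o=pickle.load(open('w5.pkl','rb'));g=cv2.cvtColor(c["color"],6).astype(int)
for y in(90,96,98,104,120,126,132,150,165): print(y,' '.join(map(str,g[y,276:368:2])))
print('col',g[84:170:1,330])
ce=np.array([.5194,.020]);yw=np.radians(67.5);u=np.array([np.cos(yw),np.sin(yw)]);v=np.array([-u[1],u[0]])
L=lambda uv,z:np.round([(onz(c,uv,z,o)[:2]-ce)@u,(onz(c,uv,z,o)[:2]-ce)@v],4)
print("nose",L((321,111),.19),"platel",L((294,98),.09),L((349,98),.09),"tcp",[(o["eef_pos"][:2]-ce)@u,(o["eef_pos"][:2]-ce)@v], np.degrees(2*np.arctan2(.5565,.83085)))
print("jaws outer z098",L((278,97),.098),L((365,97),.098))
print("heel corners", L((296,160),.19),L((347,160),.19))
E
```

```text
90 39 131 149 151 152 155 156 146 95 79 223 237 238 239 239 239 239 239 239 238 237 238 240 240 240 240 240 240 239 239 240 241 240 228 179 177 76 77 139 154 154 154 155 156 137 28
96 32 127 151 149 150 154 154 145 102 185 255 255 255 255 255 255 255 255 255 255 255 255 255 255 255 255 255 255 255 255 255 255 255 255 254 255 174 82 143 155 151 150 153 152 128 32
98 35 123 147 148 151 151 149 144 103 184 255 255 255 255 255 255 255 255 255 255 255 255 255 255 255 255 255 255 255 255 255 255 255 255 255 255 173 86 143 148 151 154 151 147 123 30
104 32 111 145 148 151 153 150 146 108 58 155 213 177 179 219 219 180 220 208 181 195 177 173 168 182 152 167 150 151 149 150 150 168 180 150 140 52 83 126 133 135 136 135 132 97 27
120 30 23 22 117 140 149 148 165 190 220 222 221 222 222 171 144 138 138 140 141 141 139 134 136 137 140 139 139 136 139 139 226 224 216 150 150 150 151 151 151 168 210 129 30 36 32
126 28 27 24 108 174 198 198 198 198 199 201 202 202 202 173 143 137 138 139 139 140 138 135 136 136 139 141 139 136 138 137 210 214 213 212 215 215 216 216 217 217 201 147 31 29 28
132 3
[... 412 characters left out ...]
 146 145 146 143 142 143 142 138 144 142 140 137 132 136 135 48 28 25 29 27 28 27 29 29 29
col [241 240 240 240 239 240 240 239 240 240 239 254 255 255 255 255 254 222
 156 150 150 181 218 224 226 197 154 147 140 138 140 139 139 140 140 138
 139 139 137 139 139 139 139 140 138 139 138 138 138 138 139 138 139 139
 137 138 138 138 138 136 138 138 137 138 138 137 136 138 137 135 136 135
 137 138 146 146 143 142 136 132 134 142 158 170 211 245]
nose [-0.0061  0.0005] platel [-0.0007  0.0221] [-0.0006 -0.0216] tcp [np.float64(-0.07494172143638184), np.float64(0.0005787556739252779)] 67.6280341980141
jaws outer z098 [0.0001 0.0337] [ 0.0002 -0.0332]
heel corners [-0.0308  0.0135] [-0.0308 -0.0131]
```

The file and plate are aligned to within 1 mm laterally. I'll descend and make light contact near the nose.

```bash
python3 -m pendant '[[0.017,0.0415,-0.2,0,0,0],[0,0,-0.2,0,0,0],[0,0,-0.058,0,0,0],[0,0,0,0,0,0],[0,0,0,0,0,0],[0.0038,0.0093,-0.019,0,0,0],[0.0038,0.0093,-0.019,0,0,0],[0.002,0.005,0,0,0,0],[0,0,0,0,0,0],[0,0,0,0,0,0]]'
```

```text
time_s: 11.65
eef_pos: [0.4961, -0.0362, 0.1188]
eef_rot: [0.001, 0.831, 0.557, 0.0]
wrist_force: [0.9, -1.7, 1.6]
opening: 0.152
grasp_force: 59.6
```

```bash
python3 -m pendant '[[0.0121,0.0291,0,0,0,0],[0.0121,0.0291,0,0,0,0],[0.0121,0.0291,0,0,0,0],[0.0121,0.0291,0,0,0,0],[0.0121,0.0291,0,0,0,0],[0.0121,0.0291,0,0,0,0],[0.0121,0.0291,0,0,0,0],[0.0121,0.0291,0,0,0,0],[0.0121,0.0291,0,0,0,0],[0.0121,0.0291,0,0,0,0]]'
```

```text
time_s: 12.9
eef_pos: [0.5198, 0.0226, 0.1184]
eef_rot: [-0.0, 0.831, 0.557, -0.0]
wrist_force: [-0.1, -1.4, 2.2]
opening: 0.151
grasp_force: 59.7
```

```bash
python3 -m pendant '[[0.0121,0.0291,0.0025,0,0,0],[0.0121,0.0291,0.001,0,0,0],[0.0121,0.0291,0,0,0,0],[0.0121,0.0291,0,0,0,0],[0.0121,0.0291,0,0,0,0],[0.0121,0.0291,0,0,0,0],[0.0121,0.0291,0,0,0,0],[0.0121,0.0291,0,0,0,0],[0.0121,0.0291,0,0,0,0],[0.0121,0.0291,0,0,0,0]]'
```

```text
time_s: 14.15
eef_pos: [0.544, 0.0809, 0.1191]
eef_rot: [-0.0, 0.831, 0.557, -0.0]
wrist_force: [-0.1, -1.7, 0.4]
opening: 0.151
grasp_force: 59.6
```

```bash
python3 -m pendant '[[0.004,0.01,0.05,0,0,0],[0,0,0.15,0,0,0],[-0.064,-0.155,0,0,0,0],[-0.064,-0.155,0,0,0,0],[-0.064,-0.155,0,0,0,0],[-0.064,-0.155,0,0,0,0],[0,0,0,0,0,0],[0,0,-0.1,0,0,0],[0,0,-0.066,0,0,0],[0,0,0,0,0,0]]'
```

```text
time_s: 15.4
eef_pos: [0.4927, -0.0406, 0.1247]
eef_rot: [-0.001, 0.831, 0.557, -0.001]
wrist_force: [-0.9, -0.3, -1.1]
opening: 0.154
grasp_force: 59.1
```

```bash
python3 -m pendant '[[0.006,0.0145,-0.014,0,0,0],[0.006,0.0145,-0.014,0,0,0],[0.0121,0.0291,0,0,0,0],[0.0121,0.0291,0,0,0,0],[0.0121,0.0291,0,0,0,0],[0.0121,0.0291,0,0,0,0],[0.0121,0.0291,0,0,0,0],[0.0121,0.0291,0,0,0,0],[0.0121,0.0291,0,0,0,0],[0.0121,0.0291,0,0,0,0]]'; python3 -m pendant '[[0.0138,0.0333,0,0,0,0],[0.0138,0.0333,0,0,0,0],[0.0138,0.0333,0,0,0,0],[0.0138,0.0333,0,0,0,0],[0.0138,0.0333,0,0,0,0],[0.0138,0.0333,-0.001,0,0,0],[0.0138,0.0333,-0.001,0,0,0],[0.0138,0.0333,0,0,0,0],[0.0138,0.0333,0,0,0,0],[0.0138,0.0333,0,0,0,0]]'
```

```text
time_s: 16.65
eef_pos: [0.5154, 0.0112, 0.1203]
eef_rot: [-0.0, 0.831, 0.557, -0.0]
wrist_force: [-0.4, -1.5, 0.6]
opening: 0.153
grasp_force: 59.3
time_s: 17.9
eef_pos: [0.543, 0.0778, 0.1198]
eef_rot: [-0.0, 0.831, 0.557, -0.0]
wrist_force: [-0.2, -1.8, 0.4]
opening: 0.156
grasp_force: 59.4
```

```bash
python3 -m pendant '[[0.0077,0.0185,-0.003,0,0,0],[0.004,0.01,0.06,0,0,0],[0,0,0.15,0,0,0],[-0.064,-0.155,0,0,0,0],[-0.064,-0.155,0,0,0,0],[-0.064,-0.155,0,0,0,0],[-0.064,-0.155,0,0,0,0],[0,0,0,0,0,0],[0,0,-0.1,0,0,0],[0,0,-0.066,0,0,0]]'
```

```text
time_s: 19.15
eef_pos: [0.494, -0.0402, 0.1276]
eef_rot: [-0.0, 0.831, 0.557, 0.0]
wrist_force: [-0.0, 0.0, -2.6]
opening: 0.153
grasp_force: 59.1
```

```bash
python3 -m pendant '[[0.002,0.005,0,0,0,0],[0.006,0.0145,-0.019,0,0,0],[0.006,0.0145,-0.019,0,0,0],[0.0121,0.0291,0,0,0,0],[0.0121,0.0291,0,0,0,0],[0.0121,0.0291,0,0,0,0],[0.0121,0.0291,0,0,0,0],[0.0121,0.0291,0,0,0,0],[0.0121,0.0291,0,0,0,0],[0.0121,0.0291,0,0,0,0]]'
```

```text
time_s: 20.4
eef_pos: [0.5139, 0.007, 0.1205]
eef_rot: [-0.0, 0.831, 0.557, -0.0]
wrist_force: [-0.8, -1.4, 1.6]
opening: 0.154
grasp_force: 59.4
```

```bash
python3 -m pendant '[[0.0153,0.037,0,0,0,0],[0.0153,0.037,0,0,0,0],[0.0153,0.037,0,0,0,0],[0.0153,0.037,-0.001,0,0,0],[0.0153,0.037,-0.001,0,0,0],[0.0153,0.037,-0.001,0,0,0],[0.0153,0.037,0,0,0,0],[0.0153,0.037,0,0,0,0],[0.0153,0.037,0,0,0,0],[0.0153,0.037,0,0,0,0]]'
```

```text
time_s: 21.65
eef_pos: [0.5445, 0.0811, 0.1199]
eef_rot: [-0.0, 0.831, 0.557, -0.0]
wrist_force: [0.3, -0.7, 0.8]
opening: 0.158
grasp_force: 59.4
```

```bash
python3 -m pendant '[[0.003,0.008,0.06,0,0,0],[0,0,0.3,0,0,0],[-0.06,0.226,0.1,0,0,-0.1023],[-0.06,0.226,0,0,0,-0.1023],[-0.06,0.226,0,0,0,-0.1023],[-0.06,0.226,0,0,0,-0.1023],[-0.06,0.226,0,0,0,-0.1023],[-0.06,0.226,0,0,0,-0.1023],[0,0,0,0,0,0],[0,0,0,0,0,0]]'; python3 look.py w6
```

```text
time_s: 22.9
eef_pos: [0.4727, 0.3533, 0.212]
eef_rot: [0.0, 0.994, 0.109, -0.0]
wrist_force: [-0.5, -0.1, -1.5]
opening: 0.149
grasp_force: 59.3
[0.47274266 0.35332115 0.2119889 ] [ 1.41292010e-04  9.94046924e-01  1.08952662e-01 -1.06016593e-04] [ 4.40985242e-01  2.39148661e-01  1.59448108e+00 -2.05126661e-04
  1.30825544e+00  1.79349607e+00] 0.1492669321797838 22.9 (array([[ 2.16248557e-01, -9.31826567e-01, -2.91437489e-01],
       [-9.76337863e-01, -2.06685857e-01, -6.36029430e-02],
       [-9.69095003e-04,  2.98295500e-01, -9.54473078e-01]]), array([0.54754917, 0.36988743, 0.34741077]))
```

View pics/w6.png

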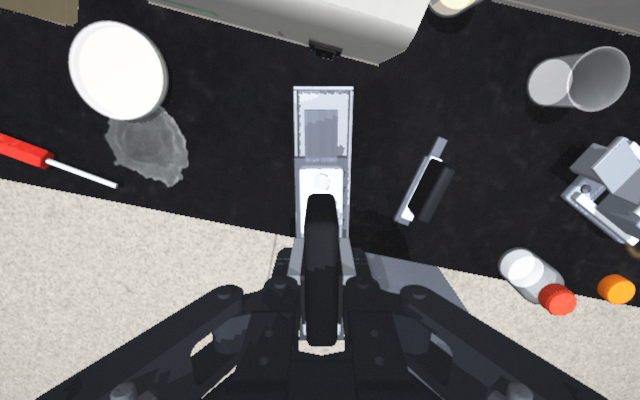

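The tray's far end is at (294–353, 88) and the file nose at (321,110). The file is parallel to the tray, so I'll check the offset.

```bash
python3 - <<'E'
from h import *
c,o=pickle.load(open('w6.pkl','rb'));y=2*np.arctan2(.10895,.99405);print(np.degrees(y))
u=np.array([np.cos(y),np.sin(y)]);v=np.array([-u[1],u[0]]);p=o["eef_pos"][:2]
L=lambda uv,z:np.round([(onz(c,uv,z,o)[:2]-p)@u,(onz(c,uv,z,o)[:2]-p)@v],4)
print("tray far",L((294,88),.017),L((353.5,88),.017),"low sides",L((294.5,150),.017),L((351,150),.017),"nose",L((321,110),.184),L((305,135),.184),L((338,135),.184),'heel?',L((321,335),.184))
g=cv2.cvtColor(c["color"],6);print(g[84:94,323],g[120,288:300],g[120,346:358],g[145,288:300],g[145,344:358])
E
```

```text
12.509547868791767
tray far [0.0831 0.0271] [ 0.0831 -0.0317] low sides [0.0216 0.0282] [ 0.0216 -0.0309] nose [0.0694 0.0002] [0.0571 0.0084] [ 0.0571 -0.0085] heel? [-0.067   0.0003]
[ 34  41 177 234 233 204 159 151 150 182] [ 32  29  31  33  30 112 190 216 207 154 117 180] [223 199 136 185 221 208 156  28  32  30  31  31] [ 29  31  31  32  32  39 135 210 207 164 102 155] [220 220 202 142 162 216 209 162  26  28  27  28  30  31]
```

```bash
python3 -m pendant '[[-0.0045,-0.010,-0.1,0,0,0],[0,0,-0.2,0,0,0],[0,0,-0.2,0,0,0],[0,0,-0.15,0,0,0],[0,0,-0.1,0,0,0],[0,0,-0.06,0,0,0],[0,0,-0.03,0,0,0],[0,0,-0.02,0,0,0],[0,0,-0.01,0,0,0],[0,0,0,0,0,0]]'
```

```text
time_s: 24.2
eef_pos: [0.4722, 0.3517, 0.0383]
eef_rot: [-0.0, 0.994, 0.108, 0.0]
wrist_force: [0.0, -0.5, -1.8]
opening: 0.152
grasp_force: 59.3
```

```bash
python3 -m pendant '[[0,0,-0.005,0,0,0],[0,0,-0.003,0,0,0],[0,0,0,0,0,0],[0,0,0,0,0,0],[0,0,0,0,0,0],[0,0,0,0,0,0],[0,0,0,0,0,0],[0,0,0,0,0,0],[0,0,0,0,0,0],[0,0,0,0,0,0]]'
```

```text
time_s: 25.45
eef_pos: [0.4723, 0.3517, 0.0373]
eef_rot: [-0.0, 0.994, 0.108, 0.0]
wrist_force: [-2.0, -1.4, 5.7]
opening: 0.154
grasp_force: 60.4
```

The file is resting on the floor of the tray. I'll release it and lift.

```bash
python3 -m pendant '[[0,0,0,0,0,0],[0,0,0,0,0,0],[0,0,0,0,0,0],[0,0,0,0,0,0],[0,0,0,0,0,0],[0,0,0.1,0,0,0],[0,0,0.2,0,0,0],[0,0,0.3,0,0,0],[-0.1,0,0.3,0,0,0],[-0.1,0,0.3,0,0,0]]' 0;python3 look.py w7;python3 - <<'E'
from h import *
from bench import camera
c=pickle.load(open('w7.pkl','rb'))[0]["color"];s=camera("scene")["color"]
s=cv2.resize(s[170:290,230:380],(640,512),interpolation=2)[::,:]
cv2.imwrite('pics/w7s.png',cv2.resize(np.vstack([c[:260],s]),None,fx=.77,fy=.77,interpolation=cv2.INTER_AREA))
E
```

```text
time_s: 26.7
eef_pos: [0.432, 0.3513, 0.2784]
eef_rot: [-0.0, 0.994, 0.108, 0.001]
wrist_force: [0.6, 0.1, 0.6]
opening: 0.5
grasp_force: 0.0
[0.43197222 0.35129418 0.27842014] [-3.50757659e-04  9.94176942e-01  1.07755692e-01  8.92335138e-04] [4.69560357e-01 1.07671992e-01 1.60973260e+00 2.50703589e-05
 1.42227063e+00 1.82442226e+00] 0.5000498448348895 26.7 (array([[ 0.21389705, -0.9328801 , -0.2897978 ],
       [-0.97685467, -0.20479342, -0.06176245],
       [-0.00173172,  0.29630114, -0.955093  ]]), array([0.50656519, 0.36752075, 0.414001  ]))
```

View pics/w7s.png

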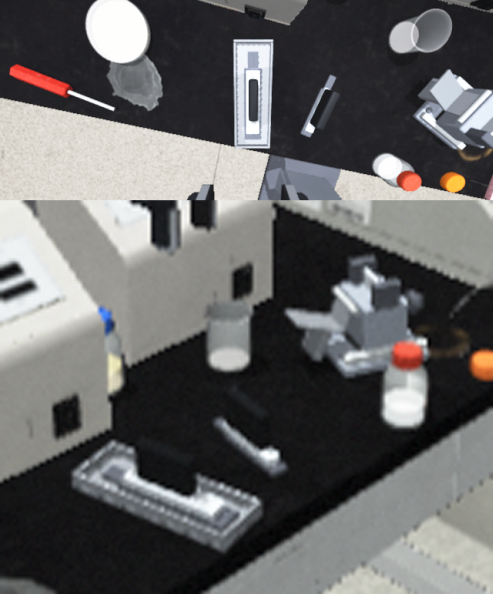

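The file lies flat and centred in the tray, at (253,93) in the upper view. The guard hangs open, and the small file and bystanders are where they were.

```bash
python3 -c "
from bench import ctrl
print(ctrl.hand_in())"
```

```text
the job is handed in; nothing more can be done
None
```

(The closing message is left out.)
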